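# Hang a claw bracket on a slotted upright and press it home

### The arm

A 7-joint arm with a two-finger parallel gripper is mounted at the origin on the work surface. World frame = base frame: x ahead of the robot, y to its left, z up, the work surface at z = 0. Lengths are in m, angles in rad, forces in N, time in s.
With the tool pointing down it reaches from about 0.425 to 0.925 m from the base axis. Payload 6.8 kg.
Tool frame: the origin (TCP) lies between the finger pads; the fingertips stand r.tcp_to_tips ahead of it and the grasp point (between the pads) lies 5 mm behind it (r.tcp_to_tips is the distance from the TCP to the fingertips, in m); z points along the fingers, y is the line along which they close (so a half turn about z gives the same grasp; the last joint's range is limited). The gripper opens to 85 mm and grips with 20 to 120 N. Pads are 22 mm wide; open, the fingers measure 114 mm over their backs; the gripper's body (76 mm by 85 mm) begins 54 mm behind the grasp point. The pads swing forward as they close: fully open they stand 13 mm farther back than shut.
Start: joints at [1.204, 0.477, 0.022, 1.555, -0.011, 1.109, -0.083], TCP at [0.173, -0.653, 0.213] pointing down, gripper open.
Joint ranges: [-2.96, 2.96], [-0.34, 2.1], [-1.41, 1.46], [0.24, 2.44], [-1.37, 4.51], [0.17, 1.92], [-2.96, 2.96]. Speed limits (rad/s): [2.39, 2.39, 3.14, 3.14, 3.14, 3.14, 3.14].

### API

Orientations are given as a unit quaternion [w, x, y, z].
In Python, from rig import readout, camera, camera_model, job, r gives the robot as it stands.
- The arm moves only by the shell command python3 -m jog 'ROWS' [FORCE]. ROWS is JSON, a list of rows, each an object with "gripper": the finger opening in cm, from 0 to 8.54; "delta_pos": the shift along the tool's x, y, z in cm, a list of three; "roll": the turn about the tool's z in rad. In form: [{"gripper": gripper, "delta_pos": [dx, dy, dz], "roll": roll}, ...]. A call has 1 to 20 rows; each row is the pose to reach, as a shift and turn from the pose commanded when the call began, along the tool's axes at that moment; what a row does not reach only later rows make up. A row lasts 1/8 s, in which the tool goes at most 62.5 mm and 10.7 degrees, less where a joint would pass 70% of its speed; a pose out of reach is approached as far as the arm can. A call with a gripper value outside its range is refused whole. The fingers move at their own pace and stop on an object; FORCE is the grip in N (left out, the last holds). Time passes only in rows, so rows that repeat a pose let the fingers close. It gives the time, the measured TCP pose, the force, the opening and the grip force at its end, in the units of the state.
- readout.observe(): the state, without advancing time (a new reading comes with each control period).
- camera(name): name is "scene" or "top" or "wrist"; returns the picture (480x640x3 uint8, red, green, blue); there is no depth.
- camera_model(name): a dict with "fx", "fy", "cx", "cy" (pixels), "R" (3x3) and "t" (3): a world point X has camera coordinates R X + t. Camera axes: x right, y down, z forward; pixel columns grow to the right and rows downward; lengths in m; the calibration is good to about 2 mm. The wrist camera is an equidistant fisheye: a pixel r from the principal point sees the ray r / f radians off the axis. A picture is of the moment at which its call begins: read the wrist's pose just before it. camera_model takes no time and is no camera call; for the wrist camera it gives the pose at the moment of the call.
- job.hand_in(): hands the job in; it is judged then, once.
The state is a dict: "t": time; "qpos": joint angles; "dq": joint speeds; "joint_torque": joint torques, N m; "position": TCP position; "ee_rot": TCP orientation; "wrist_force": force on the tool from outside, world axes, zero at the start; "moment": the same for the moment, N m; "width": opening from 0.0 (shut) to 1.0 (fully open); "grip_force": force on a finger pad.
Only numpy, scipy, OpenCV 4.12 (cv2) and the standard library are available. Lean on these libraries where they do the work, as an engineer would, in place of code of your own. Each camera call takes 0.05 s, during which the arm holds its last target. There are 200 camera calls.

### The job

Hang the loose bracket on the empty slotted upright: put both its claws through the slots, lower it and let go so that it hangs loose on its claws with its tail resting on the sprung jaws. Then press it down from above until it is fully home and the jaws have snapped shut over its tail, and leave it locked there, level and square. Do not disturb the other things on the bench.

Things in the scene. Friction and masses are not known exactly. Their poses are not given: they have to be found in the camera images.
- bracket: The loose steel bracket, about 0.32 kg (varies), standing upright on the bench on its ledge. Origin: middle of its length, on its underside. x runs along its arm away from the claws, y across, z up. Sizes in mm in this frame: flat ledge 44 wide, z 0..5, x -45..70, with a 14 high lip at x 66..70; back plate 44 wide, 5 thick, z 24..78, its back face at x=-60.
- bracket_web (a point): Above the origin on the top edge of the bracket's upright web (42 mm above its underside). The web is 10 mm thick (y -5..5), 130 mm long (x -60..70), 42 mm tall, along the bracket's middle: grip it from above. The web rises under the thumb pad, x -60..-44.
- bracket_pad (a point): Centre of the top of the bracket's flat thumb pad, the place to press: level plate 22 mm long (x -60..-38) and 26 mm wide, on top of the back plate, 78 mm above the underside. Pressing far out on the arm instead tilts it and makes the claws bind.
- bracket_claws (a point): On the bracket's back face, midway between the two claws, at their necks' underside (z=68). Claws: 6 mm wide at y=+14 and -14, reaching 10.5 mm behind the back face; each has a neck z 68..76 and a lip 5 mm thick that hangs to z 48, with a 5.5 mm gap between lip and back face.
- bracket_back (a point): Bottom of the bracket's tail, on the plane of the back face (x=-60, y=0, z=0 in the bracket's frame). The tail, 12 mm wide, runs down from the back plate to a barbed head 21 mm wide, 7 mm thick, z 0..4.
- upright_free: The empty fixed upright: timber post faced with an aluminium slotted strip 60 mm wide, 4 mm thick, hollow 20 mm deep behind. Origin on the strip's front face, mid width, 100 mm below the seat point. x points straight out of the front face (level, roughly away from the robot), y across, z up. Height and yaw vary. Post and strip end 113 mm above the seat point.
- slots_free (a point): Middle of the slots' lower edge line, on the empty upright's front face (68 mm above the seat point). Two slots side by side, centred at y=+14 and -14, each 11 mm wide and 33 mm high, upwards from this line. When home, the claws' necks rest on this edge and the lips hang behind the strip.
- seat_free (a point): Seat point on the empty upright's front face, axes as the upright: bracket_back lies here, axes parallel, when home. The claws pass the slots when the bracket comes in level along -x with bracket_back 21 to 24 mm above this. Lowered, it comes to rest with its head on the jaws' slopes 10 to 17 mm above home and hangs there, tilted up to 3 degrees; pushing down with 8 to 22 N on the thumb pad makes it snap home.
- jaw_left (a joint): Sprung jaw on the +y side, 5 to 18 mm above the seat point, sloping inwards, smooth, standing 9 mm out of the face, 7 mm from the middle: 0 shut, up to 0.007 m pushed outwards; preload 3.2 N, 0.4 N per mm. It reads about 0.0035 while the head passes and 0 again when snapped shut over the head.
- jaw_right (a joint): Sprung jaw at the -y side, as jaw_left.
- upright_used: The other fixed upright, of the same make, which already carries a bracket of the same kind (part of this body, fixed). Origin and axes as for the empty one; the carried bracket reaches 130 mm out from the face, 100 to 178 mm above the origin.
- offcut: Bystander: timber offcut 30 x 55 x 40 mm high, near the outer end of the bracket. Origin under its centre.
- tin: Bystander: round tin, 42 mm across, 45 mm high, near the claws. Origin under its centre.
- spray: Bystander: spray can 60 mm across, 170 mm high, between the uprights. Origin under its centre.
- jar: Bystander: jar 72 mm across, 90 mm high, at the left. Origin under its centre.
- tape: Bystander: tape measure 70 x 40 x 66 mm high, at the right. Origin under its centre.
- angle: Bystander: plain small steel angle, 80 x 25 mm foot with a 60 mm leg, no claws. Origin under its centre.
- carton: Bystander: cardboard carton 70 x 110 x 50 mm high, at the right. Origin under its centre.
Things that resemble listed ones, but are neither listed nor needed, are in the scene too. What is shaped like the bracket but pink is not meant.

How it is judged:
On the way, in this order (a step that is already met when the one before it is completed fails the run):
1. the bracket hangs by both claws on the empty upright, let go, its tail resting on the jaws, not yet pressed home (x of bracket_back in the frame of seat_free between -0.004 and 0.008 m and z of bracket_back in the frame of seat_free between 0.005 and 0.0185 m and y of bracket_back in the frame of seat_free between -0.004 and 0.004 m and angle between the x axis of bracket and the x axis of upright_free, either way round below 0.12 rad and angle between bracket's own z axis and vertical below 0.12 rad and contact force between the fingers and bracket below 0.1 N and contact force between bracket and upright_free above 0.5 N and linear speed of bracket below 0.02 m/s), for 0.2 s.
2. the bracket is pressed fully home and both jaws have snapped shut (x of bracket_back in the frame of seat_free between -0.004 and 0.005 m and z of bracket_back in the frame of seat_free between -0.003 and 0.003 m and y of bracket_back in the frame of seat_free between -0.004 and 0.004 m and angle between the x axis of bracket and the x axis of upright_free, either way round below 0.12 rad and angle between bracket's own z axis and vertical below 0.12 rad and value of joint each of jaw_left, jaw_right below 0.0015 m), for 0.2 s.
At the end, for the whole second after the job is handed in: The bracket is at rest on the empty upright with its seat point within 3 mm in height, 4 mm sideways and 5 mm in depth of home, square and upright within 0.12 rad, and both jaws shut (under 1.5 mm open) (all of step 2 and linear speed of bracket below 0.02 m/s); the robot touches nothing.
It fails at once if a bystander is moved by more than 25 mm (distance of any of offcut, tin, spray, jar, tape, angle, carton from where it was at the start of the episode above 0.025 m).
It also fails if it takes over 58 s, if anything falls off the work surface, if the arm or the gripper's body presses on something with over 40 N, if the wrist force passes 120 N, or if a joint passes its speed limit or range.

## Working session

There is one attempt and no reset: what is moved stays moved. The work goes in short steps, Python scripts to look and compute and a shell command to move; the robot and the scene stay as the last step left them, time stands still between calls to the robot, and variables do not carry over. Pictures are saved under pics/ and viewed, at most 10 in all, crops included, and the job is handed in when it is done.

```bash
ls; mkdir -p pics
python3 - <<'E'
from rig import readout,camera,camera_model,job,r
import cv2,numpy as np
for n in("scene","top"):
    im=camera(n); cv2.imwrite(f"pics/{n}0.png",im[:,:,::-1]); m=camera_model(n); print(n,{k:np.round(v,4).tolist() for k,v in m.items() if k!='name'})
s=readout.observe(); print({k:np.round(v,3).tolist() for k,v in s.items()}, r.tcp_to_tips)
E
```

```text
pics
scene {'fx': 466.5456, 'fy': 466.5456, 'cx': 317.363, 'cy': 235.342, 'R': [[0.0432, 0.9988, -0.0217], [0.5761, -0.0426, -0.8162], [-0.8162, 0.0228, -0.5773]], 't': [-0.004, -0.2643, 1.4184]}
top {'fx': 461.6191, 'fy': 461.6191, 'cx': 318.336, 'cy': 234.1231, 'R': [[-0.0228, -0.9992, -0.0318], [-0.996, 0.0254, -0.0856], [0.0864, 0.0297, -0.9958]], 't': [0.0333, 0.6031, 0.9661]}
{'t': 0.1, 'qpos': [1.204, 0.478, 0.022, 1.556, -0.012, 1.109, -0.083], 'dq': [-0.0, -0.002, 0.0, -0.003, 0.0, 0.001, -0.0], 'joint_torque': [0.004, -59.776, 1.613, -28.196, 0.013, 0.005, 0.0], 'position': [0.173, -0.652, 0.212], 'ee_rot': [-0.001, 0.992, 0.129, -0.0], 'wrist_force': [-0.281, 0.09, -0.126], 'moment': [-0.014, 0.004, 0.035], 'grip_force': 0.0, 'width': 0.995} 0.014
```

View pics/scene0.png

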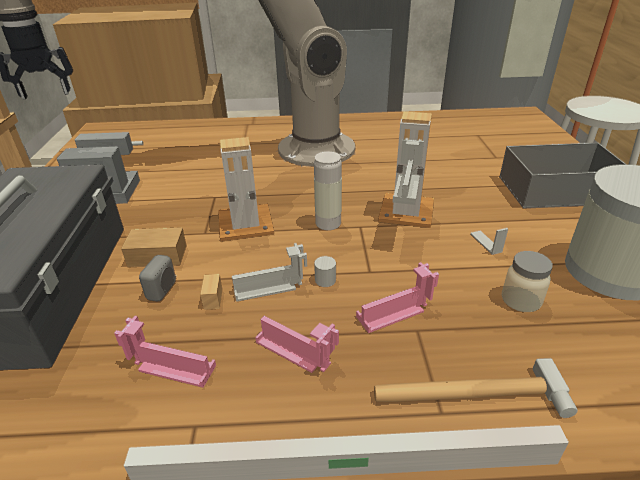

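View pics/top0.png

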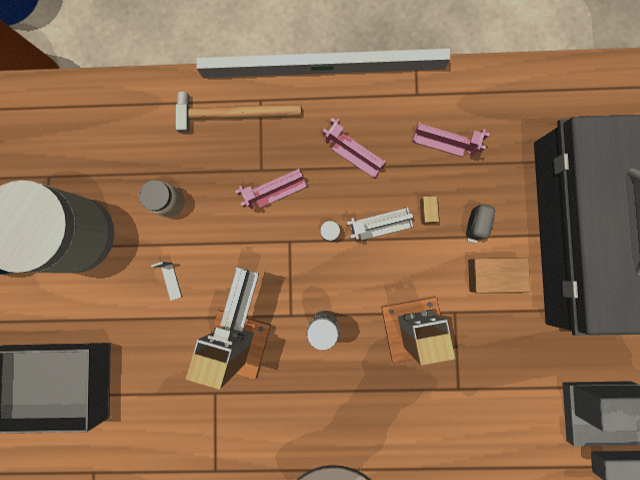

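Things that could be taken for the bracket, by scene pixel:
- Grey loose bracket at (270,275), top (383,223).
- Pink look-alikes at (165,355), (297,340) and (400,298).
- Carried bracket on the used upright at (408,185).
- Small grey angle at (490,240).

I choose the grey one at (270,275). The empty upright is at scene (240,190). Next is a close crop to check the choice and get pixels.

```bash
cat > h.py <<'E'
from rig import readout,camera,camera_model,job,r
import cv2,numpy as np
def ray(m,u,v,fish=False):
    d=np.array([(u-m['cx'])/m['fx'],(v-m['cy'])/m['fy'],1.])
    if fish:
        th=np.hypot(d[0],d[1]); k=np.sin(th)/th if th>1e-9 else 1; d=np.array([d[0]*k,d[1]*k,np.cos(th)])
    R=np.array(m['R']);return -R.T@np.array(m['t']),R.T@(d/np.linalg.norm(d))
def plane(m,u,v,z,fish=False):
    c,d=ray(m,u,v,fish);return c+d*(z-c[2])/d[2]
def tri(*rs):
    A=0;b=0
    for c,d in rs:
        P=np.eye(3)-np.outer(d,d);A=A+P;b=b+P@c
    X=np.linalg.solve(A,b);return X,[np.linalg.norm((np.eye(3)-np.outer(d,d))@(X-c)) for c,d in rs]
def proj(m,X,fish=False):
    p=np.array(m['R'])@X+np.array(m['t'])
    if fish:
        th=np.arctan2(np.hypot(p[0],p[1]),p[2]);k=th/np.hypot(p[0],p[1])
        return m['cx']+m['fx']*p[0]*k,m['cy']+m['fy']*p[1]*k
    return m['cx']+m['fx']*p[0]/p[2],m['cy']+m['fy']*p[1]/p[2]
E
python3 - <<'E'
import cv2,numpy as np
s=cv2.imread('pics/scene0.png');t=cv2.imread('pics/top0.png')
def c(im,x,y,w,h,W,H):return cv2.resize(im[y:y+h,x:x+w],(W,H),interpolation=cv2.INTER_CUBIC)
o=np.zeros((600,800,3),np.uint8)
o[:,:400]=c(s,205,130,80,120,400,600)       # 5x
o[:300,400:]=c(t,340,195,100,75,400,300)    # 4x
o[300:,400:]=c(t,375,290,100,75,400,300)
cv2.imwrite('pics/crop1.png',o)
E
```

```text
(no output)
```

View pics/crop1.png

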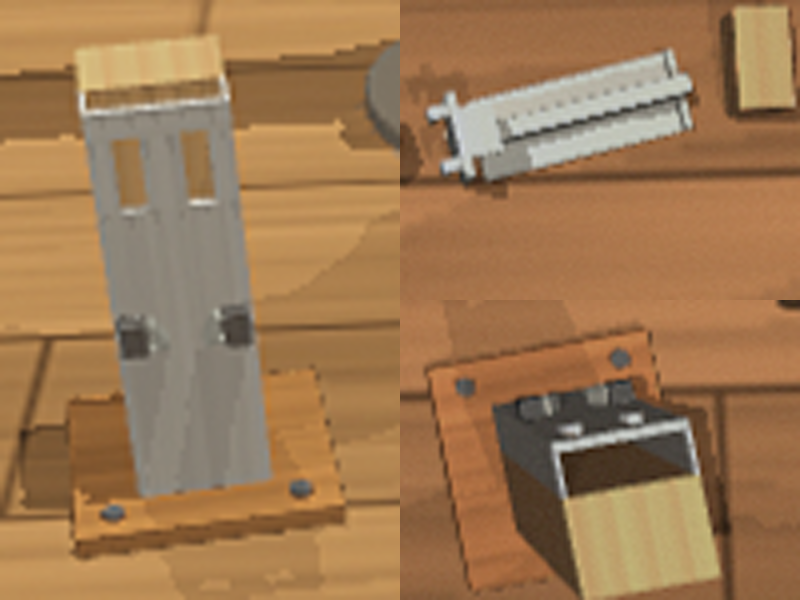

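The crop confirms the bracket. It is grey, with its claws and pad at the left end, near top (355,227), and its arm running to (412,216). The empty upright shows its slots and jaws clearly. In the top view the strip's top edge runs from (413,325) to (447.5,320). In the scene view it runs from (221.4,152.4) to (251,150.6).

Run:
```python
from h import *
T=camera_model('top');S=camera_model('scene')
L=tri(ray(T,413,325),ray(S,251,150.6));R=tri(ray(T,447.5,320),ray(S,221.4,152.4))
print('strip top +y',L,'-y',R)
d=R[0]-L[0];n=np.array([-d[1],d[0]]);n/=np.linalg.norm(n);print('width',np.linalg.norm(d),'face yaw',np.degrees(np.arctan2(n[1],n[0])),'seat z',(L[0][2]+R[0][2])/2-.113,'mid',(L[0]+R[0])/2)
mid=(L[0]+R[0])[:2]/2
# slot lower edge: scene ray meets face plane
for u,v in((231.7,172),(245.3,170.5)):
    c,dd=ray(S,u,v);k=((mid-c[:2])@n)/(dd[:2]@n);X=c+k*dd;print('slot',X)
for nm,u,v,z in(('pad',359.3,227,.078),('end',412.5,216,.042)):print(nm,plane(T,u,v,z))
a=plane(T,359.3,227,.078);b=plane(T,412.5,216,.042);x=(b-a)[:2];print('len(119?)',np.linalg.norm(x),'yaw',np.degrees(np.arctan2(x[1],x[0])))
x/=np.linalg.norm(x);print('origin',b[:2]-.07*x,a[:2]+.049*x)
m=camera_model('wrist');print(m['fx'],m['cx'],m['cy'],-np.array(m['R']).T@m['t'],np.array(m['R'])[2])
```

```text
strip top +y (array([ 0.42625865, -0.14663186,  0.19698804]), [np.float64(0.0006495592975727219), np.float64(0.000649559297572665)]) -y (array([ 0.43385763, -0.20582543,  0.19908881]), [np.float64(0.0007988556809132109), np.float64(0.0007988556809132349)])
width 0.059716293581750464 face yaw 7.315338743629614 seat z 0.08503842607572563 mid [ 0.43005814 -0.17622864  0.19803843]
slot [ 0.4318666  -0.19031594  0.15288887]
slot [ 0.42826557 -0.16226514  0.15328597]
pad [ 0.61170599 -0.06648203  0.078     ]
end [ 0.63570124 -0.18125454  0.042     ]
len(119?) 0.1172540024397292 yaw -78.19137923088961
origin [ 0.6213762  -0.11273598] [ 0.62173351 -0.11444502]
371.64829954431775 314.1401693043084 244.07216035307863 [ 0.24772007 -0.63144265  0.37403495] [-0.29177614 -0.07538568 -0.95351124]
```

```bash
python3 -m jog '[{"gripper":8.5,"delta_pos":[0,0,-8],"roll":-0.18},{"gripper":8.5,"delta_pos":[10,-6,-9],"roll":-0.36},{"gripper":8.5,"delta_pos":[57.2,-40.7,-9],"roll":-1.517},{"gripper":8.5,"delta_pos":[57.2,-40.7,-9],"roll":-1.517},{"gripper":8.5,"delta_pos":[57.2,-40.7,-9],"roll":-1.517},{"gripper":8.5,"delta_pos":[57.2,-40.7,-9],"roll":-1.517},{"gripper":8.5,"delta_pos":[57.2,-40.7,-9],"roll":-1.517},{"gripper":8.5,"delta_pos":[57.2,-40.7,-9],"roll":-1.517},{"gripper":8.5,"delta_pos":[57.2,-40.7,-9],"roll":-1.517},{"gripper":8.5,"delta_pos":[57.2,-40.7,-9],"roll":-1.517},{"gripper":8.5,"delta_pos":[57.2,-40.7,-9],"roll":-1.517},{"gripper":8.5,"delta_pos":[57.2,-40.7,-9],"roll":-1.517},{"gripper":8.5,"delta_pos":[57.2,-40.7,-9],"roll":-1.517},{"gripper":8.5,"delta_pos":[57.2,-40.7,1.2],"roll":-1.517},{"gripper":8.5,"delta_pos":[57.2,-40.7,1.2],"roll":-1.517},{"gripper":8.5,"delta_pos":[57.2,-40.7,1.2],"roll":-1.517},{"gripper":8.5,"delta_pos":[57.2,-40.7,1.2],"roll":-1.517}]' 60
python3 - <<'E'
from h import *
m=camera_model('wrist');im=camera('wrist');cv2.imwrite('pics/w1.png',im[:,:,::-1])
import pickle;pickle.dump(m,open('w1.pkl','wb'));s=readout.observe();print(s['position'],s['ee_rot'],s['qpos'])
E
```

```text
t: 2.22
position: [0.6224, -0.1133, 0.2027]
ee_rot: [0.001, 0.631, 0.775, 0.001]
wrist_force: [0.8, 0.2, 0.1]
width: 0.995
grip_force: 0.0
[ 0.62287715 -0.11314585  0.20335991] [0.00149737 0.6313254  0.77551609 0.00088466] [ 0.46147343  0.46567066 -0.51901557  1.64621609  0.25403729  1.0938362
  0.07593603]
```

View pics/w1.png

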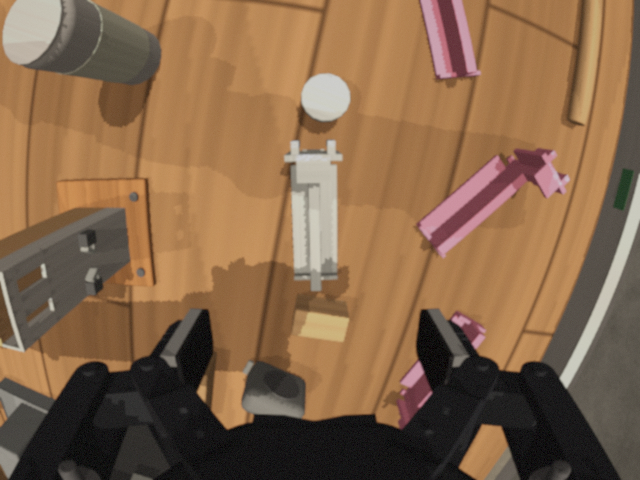

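The wrist picture shows the bracket upright, claws at (296,145) and (331,144), and the web's outer end at (315,289). The fingers straddle below it. The upright's slots are visible at lower left. I'll measure these on enlarged crops.

Run:
```python
import cv2,numpy as np
w=cv2.imread('pics/w1.png')
def c(x,y,w_,h_,W,H):return cv2.resize(w[y:y+h_,x:x+w_],(W,H),interpolation=cv2.INTER_CUBIC)
o=np.zeros((600,800,3),np.uint8)
o[:,:290]=c(280,135,75,160,290,600)[:, :290] if 0 else cv2.resize(w[135:295,278:355],(290,600),interpolation=cv2.INTER_CUBIC)
o[:600,290:]=cv2.resize(w[195:355,0:136],(510,600),interpolation=cv2.INTER_CUBIC)
cv2.imwrite('pics/crop2.png',o)
```

```text
(no output)
```

View pics/crop2.png

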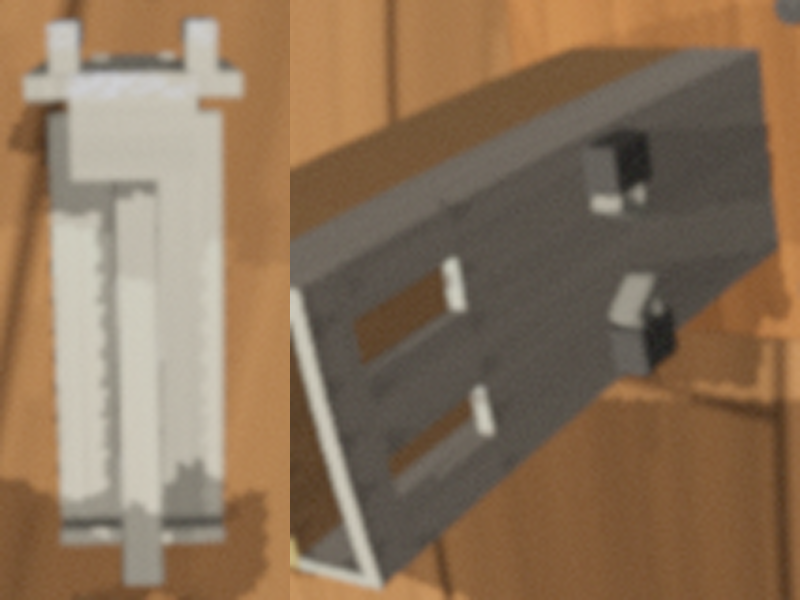

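```bash
cat > m2.py <<'E'
from h import *
import pickle
W=pickle.load(open('w1.pkl','rb'));T=camera_model('top');S=camera_model('scene')
A=lambda X,Y:(278+X/3.766-.37,135+Y/3.75-.37)      # bracket crop -> px (pixel centres)
B=lambda X,Y:((X-290)/3.75-.37,195+Y/3.75-.37)
C=lambda X,Y:(205+X/5-.4,130+Y/5-.4)
def p(X,Y,z):return plane(W,*A(X,Y),z,True)[:2]
c=(p(64,20,.076)+p(200,19,.076))/2; e=p(143.5,586,.042); f=p(138,192,.042)
bp=(p(24,88,.078)+p(243,86,.078))/2
print('claw',c,'end',e,'web',f,'plate',bp,'plate width',np.linalg.norm(p(24,88,.078)-p(243,86,.078)))
x=e-c;print('claw-end len(140.5)',np.linalg.norm(x));x/=np.linalg.norm(x)
y2=p(64,20,.076)-p(200,19,.076); print('yaw',np.degrees(np.arctan2(x[1],x[0])),'from plate',np.degrees(np.arctan2(*(p(24,88,.078)-p(243,86,.078))[::-1]))-90,'origin',e-.07*x,c+.0705*x,bp+.0575*x)
for n,ws,ss in(('slot+y',B(463,284),C(202,205)),('slot-y',B(490.5,409),C(134,212))):print(n,tri(ray(W,*ws,True),ray(S,*ss)))
for n,ws,ss,ts in(('top+y',B(303,290),(251,150.6),(413,325)),('top-y',B(383,583),(221.4,152.4),(447.5,320))):
    print(n,tri(ray(W,*ws,True),ray(S,*ss),ray(T,*ts)))
E
python3 m2.py
```

```text
claw [ 0.60799769 -0.0441018 ] end [ 0.63935945 -0.18214758] web [ 0.61765691 -0.08423917] plate [ 0.61108713 -0.05754898] plate width 0.04465778015475096
claw-end len(140.5) 0.14156340034488485
yaw -77.20057986723846 from plate -257.80809232425213 origin [ 0.62385174 -0.11388697] [ 0.62361616 -0.11284999] [ 0.62382561 -0.1136202 ]
slot+y (array([ 0.42842631, -0.16289326,  0.15316442]), [np.float64(1.8787058975656465e-06), np.float64(1.8787058975038076e-06)])
slot-y (array([ 0.43279282, -0.1905987 ,  0.15316576]), [np.float64(0.0002773147270764278), np.float64(0.0002773147270764408)])
top+y (array([ 0.4262193 , -0.14672173,  0.19754754]), [np.float64(0.0006697416246122867), np.float64(0.0009687383522018104), np.float64(0.00048523188372614985)])
top-y (array([ 0.43407614, -0.20586494,  0.19847492]), [np.float64(0.0008473611174165355), np.float64(0.0009636035367874784), np.float64(0.0009263206296714205)])
```

```bash
python3 -m jog '[{"gripper":5,"delta_pos":[-0.06,0.09,5],"roll":-0.014},{"gripper":5,"delta_pos":[-0.06,0.09,10],"roll":-0.014},{"gripper":5,"delta_pos":[-0.06,0.09,14],"roll":-0.014},{"gripper":5,"delta_pos":[-0.06,0.09,16.5],"roll":-0.014},{"gripper":5,"delta_pos":[-0.06,0.09,17.5],"roll":-0.014},{"gripper":5,"delta_pos":[-0.06,0.09,17.5],"roll":-0.014},{"gripper":0.5,"delta_pos":[-0.06,0.09,17.5],"roll":-0.014},{"gripper":0.5,"delta_pos":[-0.06,0.09,17.5],"roll":-0.014},{"gripper":0.5,"delta_pos":[-0.06,0.09,17.5],"roll":-0.014},{"gripper":0.5,"delta_pos":[-0.06,0.09,17.5],"roll":-0.014},{"gripper":0.5,"delta_pos":[-0.06,0.09,17.5],"roll":-0.014},{"gripper":0.5,"delta_pos":[-0.06,0.09,17.5],"roll":-0.014}]' 60
python3 -c "
from h import *
s=readout.observe();print(s['position'],s['ee_rot'],s['qpos'],s['width'],s['grip_force'])"
```

```text
t: 3.78
position: [0.6226, -0.1131, 0.026]
ee_rot: [-0.0, 0.626, 0.78, -0.0]
wrist_force: [0.9, 0.1, 0.2]
width: 0.059
grip_force: 0.0
[ 0.62255331 -0.11310247  0.02596698] [-1.49450551e-05  6.25590640e-01  7.80151492e-01 -1.42220633e-05] [ 0.40452769  0.66934542 -0.44678011  1.76923701  0.386602    0.79096157
 -0.01465614] 0.058991102232884375 0.0
```

The fingers closed to 5 mm with no grip force, so nothing is held. I'll look.

Run:
```python
from h import *
w=camera('wrist')[:,:,::-1];s=camera('scene')[:,:,::-1]
o=np.hstack([cv2.resize(w,(400,300)),cv2.resize(s[225:315,210:330],(400,300),interpolation=cv2.INTER_CUBIC)])
cv2.imwrite('pics/w2.png',o)
```

```text
(no output)
```

View pics/w2.png

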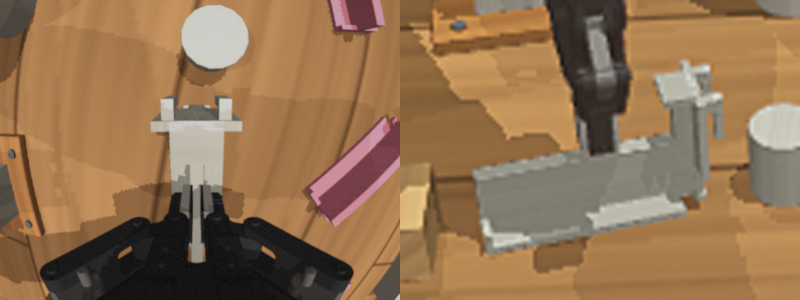

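The fingers do straddle the web, with the web visible between them. The opening reading seems offset from the true gap, so I'll close fully and see whether force builds.

```bash
python3 -m jog '[{"gripper":0,"delta_pos":[0,0,0],"roll":0},{"gripper":0,"delta_pos":[0,0,0],"roll":0},{"gripper":0,"delta_pos":[0,0,0],"roll":0},{"gripper":0,"delta_pos":[0,0,0],"roll":0}]' 60
```

```text
t: 4.38
position: [0.6226, -0.1131, 0.026]
ee_rot: [0.0, 0.626, 0.78, 0.0]
wrist_force: [0.2, 0.1, -0.2]
width: -0.003
grip_force: 0.0
```

Run:
```python
from h import *
m=camera_model('wrist');w=camera('wrist')[:,:,::-1];s=camera('scene')[:,:,::-1];t=camera('top')[:,:,::-1]
cv2.imwrite('pics/raw_w3.png',w);cv2.imwrite('pics/raw_s3.png',s)
o=np.zeros((600,800,3),np.uint8)
o[:,:400]=cv2.resize(w[140:440,214:414],(400,600),interpolation=cv2.INTER_CUBIC)
o[:300,400:]=cv2.resize(s[225:315,210:330],(400,300),interpolation=cv2.INTER_CUBIC)
o[300:,400:]=cv2.resize(t[185:260,340:440],(400,300),interpolation=cv2.INTER_CUBIC)
cv2.imwrite('pics/w3.png',o)
for n,X in(('tcp',[.6226,-.1131,.026]),('tip',[.6226,-.1131,.012]),('weborig',[.6238,-.1135,.042]),('webend',[.6390,-.1818,.042])):
    X=np.array(X);print(n,'wrist',proj(m,X,True),'scene',proj(camera_model('scene'),X))
```

```text
tcp wrist (np.float64(312.72425225755984), np.float64(297.2652866625221)) scene (np.float64(270.01752316499886), np.float64(276.1258795220999))
tip wrist (np.float64(312.80462701394913), np.float64(285.51988555029783)) scene (np.float64(270.5994014079249), np.float64(281.679250723574))
weborig wrist (np.float64(315.06601809561147), np.float64(314.1640747067683)) scene (np.float64(269.10186537206425), np.float64(270.0677420759178))
webend wrist (np.float64(314.9077870409915), np.float64(425.65937108607807)) scene (np.float64(232.0282570787642), np.float64(276.895342292268))
```

View pics/w3.png

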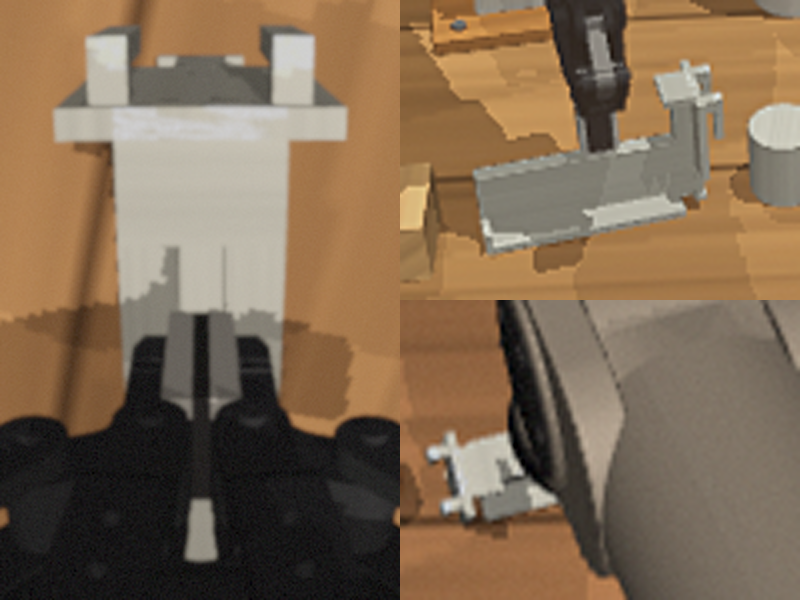

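Run:
```python
from h import *
S=camera_model('scene');P=np.array([.173,-.653,.213]);xt=np.array([.967,.256,0]);yt=np.array([.256,-.967,0])
for dz in(-.014,0,.013,.03):
    print(dz,[np.round(proj(S,P+yt*k+[0,0,dz]),1) for k in(-.0425,0,.0425)])
m=camera_model('wrist')
P=np.array([.6226,-.1131,0]);x=np.array([-.217,.976,0]);
for z in(.012,.026,.042,.055):print(z,[np.round(proj(m,P+x*k+[0,0,z],True),1) for k in(0,.011)])
im=cv2.imread('pics/scene0.png')[40:120,0:90];cv2.imwrite('pics/g.png',cv2.resize(im,(720,600)[:2] if 0 else (675,600),interpolation=cv2.INTER_CUBIC))
g=cv2.cvtColor(cv2.imread('pics/scene0.png'),cv2.COLOR_BGR2GRAY)[:130,:90]
ys,xs=np.where(g<60);
for v in range(60,110,3):
    q=xs[ys==v];print(v,q.min() if len(q) else None,q.max() if len(q) else None,len(q))
```

```text
-0.014 [array([ 70.4, 111.5]), array([ 51.8, 113.7]), array([ 32.9, 115.9])]
0 [array([ 68.6, 106. ]), array([ 49.8, 108.1]), array([ 30.7, 110.4])]
0.013 [array([ 66.8, 100.8]), array([ 47.9, 102.9]), array([ 28.7, 105.1])]
0.03 [array([64.5, 93.9]), array([45.4, 96. ]), array([26. , 98.1])]
0.012 [array([312.8, 285.5]), array([312.8, 265.7])]
0.026 [array([312.7, 297.3]), array([312.7, 276.2])]
0.042 [array([312.6, 312.9]), array([312.6, 290.4])]
0.055 [array([312.5, 327.7]), array([312.5, 304. ])]
60 0 68 53
63 0 69 53
66 0 71 56
69 0 72 59
72 1 72 38
75 1 67 29
78 2 66 25
81 4 67 20
84 14 68 10
87 15 69 10
90 17 69 8
93 18 25 5
96 20 26 4
99 None None 0
102 None None 0
105 None None 0
108 None None 0
```

The pictures tell me the fault. Projecting into the scene view, the open fingertips sit about 30 mm above where the stated tip offset puts them. At TCP z=0.026 the closed tips are therefore just above the web top (about 0.043), and they closed on air. I'll go lower and 10 mm further out along the arm, so the body stays clear of the thumb pad, then feel for the grip.

```bash
python3 -m jog '[{"gripper":4,"delta_pos":[0,0,0],"roll":0},{"gripper":4,"delta_pos":[-0.5,0.1,0],"roll":0},{"gripper":4,"delta_pos":[-1,0.1,0],"roll":0},{"gripper":4,"delta_pos":[-1,0.1,0.6],"roll":0},{"gripper":4,"delta_pos":[-1,0.1,1.2],"roll":0},{"gripper":4,"delta_pos":[-1,0.1,1.8],"roll":0},{"gripper":4,"delta_pos":[-1,0.1,2.4],"roll":0},{"gripper":4,"delta_pos":[-1,0.1,2.4],"roll":0},{"gripper":0,"delta_pos":[-1,0.1,2.4],"roll":0},{"gripper":0,"delta_pos":[-1,0.1,2.4],"roll":0},{"gripper":0,"delta_pos":[-1,0.1,2.4],"roll":0},{"gripper":0,"delta_pos":[-1,0.1,2.4],"roll":0},{"gripper":0,"delta_pos":[-1,0.1,2.4],"roll":0},{"gripper":0,"delta_pos":[-1,0.1,2.4],"roll":0}]' 60
```

```text
t: 6.28
position: [0.626, -0.1226, 0.0024]
ee_rot: [0.0, 0.626, 0.78, 0.0]
wrist_force: [-1.5, 0.5, 4.6]
width: 0.103
grip_force: 60.6
```

```bash
python3 -m jog '[{"gripper":0,"delta_pos":[0,0,-3],"roll":0},{"gripper":0,"delta_pos":[0,0,-8],"roll":0},{"gripper":0,"delta_pos":[0,0,-10.8],"roll":0},{"gripper":0,"delta_pos":[-1,-4,-10.8],"roll":-0.17},{"gripper":0,"delta_pos":[-2,-8.3,-10.8],"roll":-0.34},{"gripper":0,"delta_pos":[-2,-8.3,-10.8],"roll":-0.51},{"gripper":0,"delta_pos":[-2,-8.3,-10.8],"roll":-0.68},{"gripper":0,"delta_pos":[-2,-8.3,-10.8],"roll":-0.85},{"gripper":0,"delta_pos":[-2,-8.3,-10.8],"roll":-1.02},{"gripper":0,"delta_pos":[-2,-8.3,-10.8],"roll":-1.19},{"gripper":0,"delta_pos":[-2,-8.3,-10.8],"roll":-1.36},{"gripper":0,"delta_pos":[-2,-8.3,-10.8],"roll":-1.492},{"gripper":0,"delta_pos":[-2,-8.3,-10.8],"roll":-1.492},{"gripper":0,"delta_pos":[-2,-8.3,-10.8],"roll":-1.492}]'
python3 - <<'E'
from h import *
import pickle
m=camera_model('wrist');w=camera('wrist')[:,:,::-1];s=camera('scene')[:,:,::-1];pickle.dump(m,open('w4.pkl','wb'))
cv2.imwrite('pics/raw_w4.png',w);cv2.imwrite('pics/raw_s4.png',s)
st=readout.observe();print(st['position'],st['ee_rot'],st['wrist_force'],st['width'],st['qpos'])
o=np.zeros((600,800,3),np.uint8)
o[:,:400]=cv2.resize(w[60:360,214:414],(400,600),interpolation=cv2.INTER_CUBIC)
o[:,400:]=cv2.resize(s[130:280,205:305],(400,600),interpolation=cv2.INTER_CUBIC)
cv2.imwrite('pics/w4.png',o)
E
```

```text
t: 8.02
position: [0.5486, -0.1603, 0.1096]
ee_rot: [-0.0, -0.069, 0.998, 0.0]
wrist_force: [0.5, 0.4, -3.1]
width: 0.097
grip_force: 59.8
[ 0.54887625 -0.16019998  0.1098494 ] [-1.58721431e-04 -6.92653596e-02  9.97598257e-01 -4.27701487e-05] [-0.53445746  0.31124125 -2.01590328] 0.10662254060519637 [ 0.81256988  0.57283785 -0.84754179  1.85625371  0.52266313  0.95135079
  1.43833988]
```

View pics/w4.png

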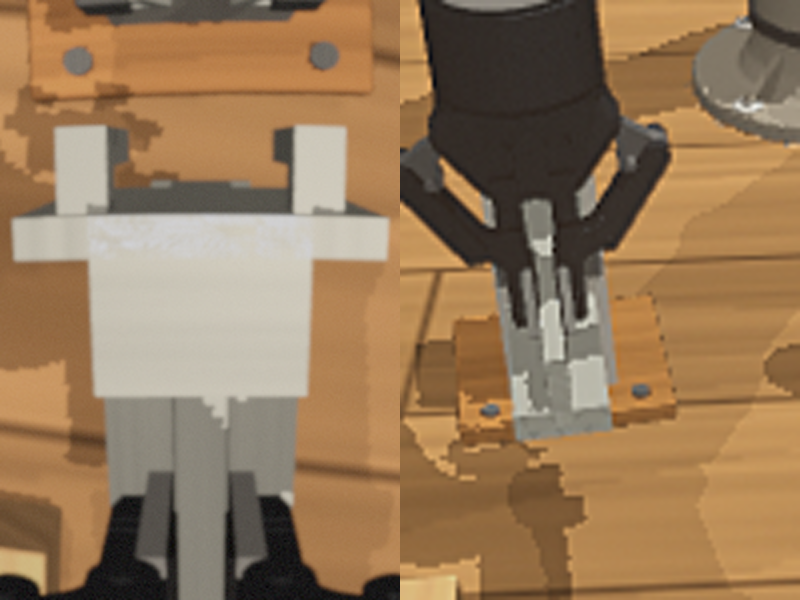

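The bracket is held straight. The claws are at wrist raw (255,123) and (373,123), the pad is level, and the upright's foot is ahead. I'll check the claws numerically against the plan.

Run:
```python
from h import *
import pickle
W=pickle.load(open('w4.pkl','rb'))
P=np.array([.5488,-.1602,.1097]);q=2*np.arctan2(.9976,-.0693);x=-np.array([np.cos(q),np.sin(q),0]);y=np.array([-x[1],x[0],0]);print('bracket yaw',np.degrees(np.arctan2(x[1],x[0])))
back=P-.0694*x;back[2]=P[2]-.0024
A=lambda X,Y:(214+X/2-.25,60+Y/2-.25)
n=lambda a,b,c:back+x*(a+.06)+y*b+np.array([0,0,c])
for nm,pt,px in(('claw+y',n(-.0705,.014,.076),A(320,126)),('claw-y',n(-.0705,-.014,.076),A(82,126)),('plate+y',n(-.055,.022,.078),A(388,261)),('plate-y',n(-.055,-.022,.078),A(13,261)),('pad+y',n(-.038,.013,.078),A(308,397)),('pad-y',n(-.038,-.013,.078),A(94,397))):
    h=plane(W,*px,pt[2],True)-pt
    print(nm,np.round(proj(W,pt,True),1),np.round(px,1),'dx,dy mm',np.round([h@x*1e3,h@y*1e3],1))
print('back',back)
for yaw in(7.6,8,9):
    nn=np.array([np.cos(np.radians(yaw)),np.sin(np.radians(yaw)),0]);t=np.array([-nn[1],nn[0],0]);d=back-np.array([.4306,-.1767,.0852]);print(yaw,'in seat frame',d@nn,d@t,d[2])
```

```text
bracket yaw 7.947532231994819
claw+y [369.4 117.6] [373.8 122.8] dx,dy mm [1.2 1. ]
claw-y [250.2 118.1] [254.8 122.8] dx,dy mm [1.2 1.1]
plate+y [402.4 184. ] [407.8 190.2] dx,dy mm [1.5 1.4]
plate-y [217.7 184.4] [220.2 190.2] dx,dy mm [1.4 0.5]
pad+y [362.9 251.9] [367.8 258.2] dx,dy mm [1.7 1.3]
pad-y [257.5 252. ] [260.8 258.2] dx,dy mm [1.6 0.7]
back [ 0.48006658 -0.16979568  0.1073    ]
7.6 in seat frame 0.04994518395052589 0.0003014022966422711 0.02210000000000001
8 in seat frame 0.04994607098951136 -4.7285378107282624e-05 0.02210000000000001
9 in seat frame 0.049937638717343164 -0.000918957307169533 0.02210000000000001
```

The bracket sits within about 1.5 mm of the plan. I'll insert slowly and watch the force.

```bash
python3 -m jog '[{"gripper":0,"delta_pos":[1.5,-0.05,-0.04],"roll":0},{"gripper":0,"delta_pos":[3,-0.05,-0.04],"roll":0},{"gripper":0,"delta_pos":[3.8,-0.05,-0.04],"roll":0},{"gripper":0,"delta_pos":[4.2,-0.05,-0.04],"roll":0},{"gripper":0,"delta_pos":[4.4,-0.05,-0.04],"roll":0},{"gripper":0,"delta_pos":[4.6,-0.05,-0.04],"roll":0},{"gripper":0,"delta_pos":[4.6,-0.05,-0.04],"roll":0}]'
```

```text
t: 9.0
position: [0.5037, -0.1671, 0.1104]
ee_rot: [0.0, -0.07, 0.998, 0.0]
wrist_force: [0.5, -0.2, -3.7]
width: 0.102
grip_force: 59.8
```

```bash
python3 -m jog '[{"gripper":0,"delta_pos":[0.15,0,0],"roll":0},{"gripper":0,"delta_pos":[0.3,0,0],"roll":0},{"gripper":0,"delta_pos":[0.4,0,0],"roll":0},{"gripper":0,"delta_pos":[0.4,0,0],"roll":0}]'; python3 -m jog '[{"gripper":0,"delta_pos":[0.06,0,0],"roll":0},{"gripper":0,"delta_pos":[0.12,0,0],"roll":0},{"gripper":0,"delta_pos":[0.12,0,0],"roll":0}]'
```

```text
t: 9.5
position: [0.4995, -0.1677, 0.1104]
ee_rot: [0.0, -0.07, 0.998, -0.0]
wrist_force: [-0.0, -0.2, -3.0]
width: 0.103
grip_force: 59.8
t: 9.88
position: [0.4994, -0.1676, 0.1107]
ee_rot: [0.001, -0.07, 0.998, 0.0]
wrist_force: [4.4, 1.1, -5.0]
width: 0.101
grip_force: 59.5
```

Back-face contact came at the expected depth, so the claws are through. I'll ease off about 0.8 mm and lower until the jaws are felt.

```bash
python3 -m jog '[{"gripper":0,"delta_pos":[-0.1,0,0],"roll":0},{"gripper":0,"delta_pos":[-0.1,0,0.2],"roll":0},{"gripper":0,"delta_pos":[-0.1,0,0.4],"roll":0},{"gripper":0,"delta_pos":[-0.1,0,0.5],"roll":0},{"gripper":0,"delta_pos":[-0.1,0,0.5],"roll":0}]'; python3 -m jog '[{"gripper":0,"delta_pos":[0,0,0.1],"roll":0},{"gripper":0,"delta_pos":[0,0,0.2],"roll":0},{"gripper":0,"delta_pos":[0,0,0.2],"roll":0}]'
```

```text
t: 10.5
position: [0.4993, -0.1677, 0.1053]
ee_rot: [-0.0, -0.07, 0.998, 0.0]
wrist_force: [1.5, 0.7, -2.8]
width: 0.104
grip_force: 59.8
t: 10.88
position: [0.4993, -0.1677, 0.1033]
ee_rot: [-0.0, -0.07, 0.998, 0.0]
wrist_force: [1.4, 0.6, -2.4]
width: 0.101
grip_force: 59.8
```

```bash
python3 -m jog '[{"gripper":0,"delta_pos":[0,0,0.07],"roll":0},{"gripper":0,"delta_pos":[0,0,0.15],"roll":0},{"gripper":0,"delta_pos":[0,0,0.15],"roll":0}]';python3 -m jog '[{"gripper":0,"delta_pos":[0,0,0.05],"roll":0},{"gripper":0,"delta_pos":[0,0,0.1],"roll":0},{"gripper":0,"delta_pos":[0,0,0.1],"roll":0}]'
```

```text
t: 11.25
position: [0.4993, -0.1674, 0.1019]
ee_rot: [-0.0, -0.07, 0.998, 0.0]
wrist_force: [0.2, 1.1, -0.3]
width: 0.103
grip_force: 60.1
t: 11.62
position: [0.4994, -0.1676, 0.101]
ee_rot: [0.0, -0.07, 0.998, 0.0]
wrist_force: [0.7, 3.1, 2.6]
width: 0.101
grip_force: 60.5
```

It rests on the jaws at about 14 mm above home. I'll back off 1 mm and let go.

```bash
python3 -m jog '[{"gripper":0,"delta_pos":[0,0.05,-0.1],"roll":0},{"gripper":0,"delta_pos":[0,0.05,-0.1],"roll":0},{"gripper":1.6,"delta_pos":[0,0.05,-0.1],"roll":0},{"gripper":3,"delta_pos":[0,0.05,-0.1],"roll":0},{"gripper":3,"delta_pos":[0,0.05,-0.1],"roll":0},{"gripper":3,"delta_pos":[0,0.05,-0.1],"roll":0},{"gripper":3,"delta_pos":[0,0.05,-0.1],"roll":0},{"gripper":3,"delta_pos":[0,0.05,-3],"roll":0},{"gripper":3,"delta_pos":[0,0.05,-8],"roll":0},{"gripper":3,"delta_pos":[0,0.05,-12],"roll":0},{"gripper":3,"delta_pos":[0,0.05,-12],"roll":0}]'
python3 - <<'E'
from h import *
import pickle
m=camera_model('wrist');w=camera('wrist')[:,:,::-1];s=camera('scene')[:,:,::-1];pickle.dump(m,open('w5.pkl','wb'))
cv2.imwrite('pics/raw_w5.png',w);cv2.imwrite('pics/raw_s5.png',s)
st=readout.observe();print(st['position'],st['ee_rot'],st['wrist_force'],st['width'])
o=np.zeros((600,800,3),np.uint8)
o[:,:400]=cv2.resize(w[20:320,214:414],(400,600),interpolation=cv2.INTER_CUBIC)
o[:,400:]=cv2.resize(s[130:280,205:305],(400,600),interpolation=cv2.INTER_CUBIC)
cv2.imwrite('pics/w5.png',o)
E
```

```text
t: 13.0
position: [0.5015, -0.1674, 0.2241]
ee_rot: [0.003, -0.07, 0.998, -0.001]
wrist_force: [0.5, 0.3, -1.1]
width: 0.35
grip_force: 0.0
[ 0.49910642 -0.1674607   0.22077653] [-1.36574326e-05 -6.98899760e-02  9.97554650e-01 -3.33527381e-04] [-0.04025609 -0.1282436   0.08683068] 0.3514979747184797
```

View pics/w5.png

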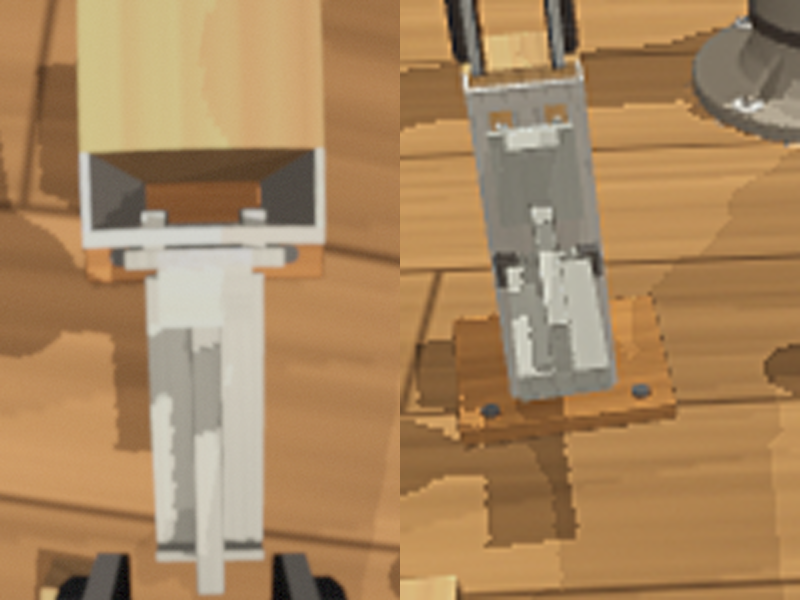

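It hangs: both claws show behind the strip at crop (152,218) and (255,216), the fingers are clear, and the tail is on the jaws. Next I'll shut the fingers, move over the thumb pad and come down to just above it.

```bash
python3 -m jog '[{"gripper":0,"delta_pos":[0,0,0],"roll":0},{"gripper":0,"delta_pos":[2.7,0,0],"roll":0},{"gripper":0,"delta_pos":[5.4,0,0],"roll":0},{"gripper":0,"delta_pos":[5.4,0,0],"roll":0},{"gripper":0,"delta_pos":[5.4,0,0],"roll":0},{"gripper":0,"delta_pos":[5.4,0,2],"roll":0},{"gripper":0,"delta_pos":[5.4,0,4],"roll":0},{"gripper":0,"delta_pos":[5.4,0,5],"roll":0},{"gripper":0,"delta_pos":[5.4,0,5],"roll":0}]'
python3 - <<'E'
from h import *
w=camera('wrist')[:,:,::-1];s=camera('scene')[:,:,::-1]
o=np.zeros((600,800,3),np.uint8)
o[:,:400]=cv2.resize(w[140:440,214:414],(400,600),interpolation=cv2.INTER_CUBIC)
o[:,400:]=cv2.resize(s[130:280,205:305],(400,600),interpolation=cv2.INTER_CUBIC)
cv2.imwrite('pics/w6.png',o)
E
```

```text
t: 14.22
position: [0.4453, -0.1743, 0.1697]
ee_rot: [-0.001, -0.07, 0.998, 0.001]
wrist_force: [0.4, 0.2, -0.5]
width: -0.001
grip_force: 0.0
```

View pics/w6.png

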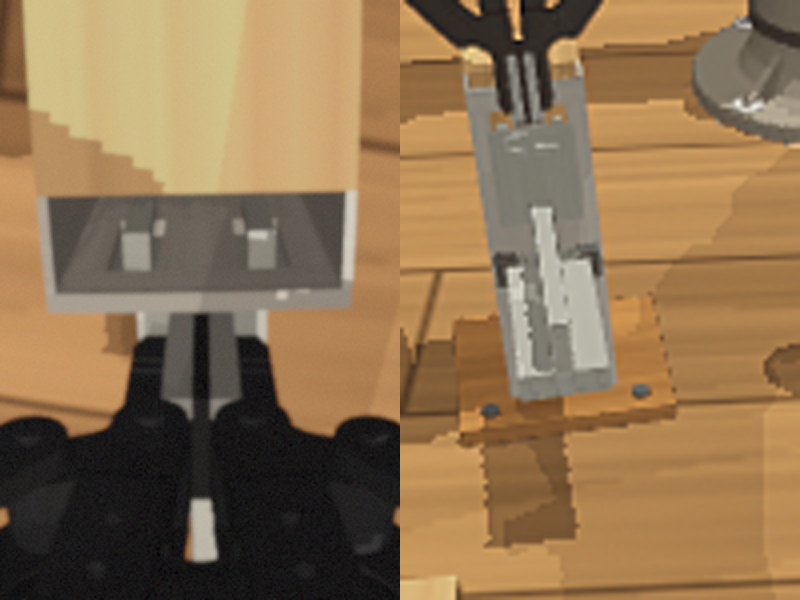

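The closed fingers stand over the pad, just clear of the strip face, and both claws are behind it. Now I'll press down in small steps.

```bash
python3 -m jog '[{"gripper":0,"delta_pos":[0,0,0.3],"roll":0},{"gripper":0,"delta_pos":[0,0,0.6],"roll":0},{"gripper":0,"delta_pos":[0,0,0.6],"roll":0}]';for i in 1 2 3; do python3 -m jog '[{"gripper":0,"delta_pos":[0,0,0.1],"roll":0},{"gripper":0,"delta_pos":[0,0,0.2],"roll":0},{"gripper":0,"delta_pos":[0,0,0.2],"roll":0}]' | egrep 'posi|wrist'; done
```

```text
t: 14.7
position: [0.4457, -0.1748, 0.1648]
ee_rot: [-0.0, -0.07, 0.998, -0.0]
wrist_force: [0.8, 0.0, 0.4]
width: 0.0
grip_force: 0.0
position: [0.4458, -0.1748, 0.1628]
wrist_force: [1.4, -0.7, -0.7]
position: [0.4458, -0.1748, 0.1608]
wrist_force: [-0.3, 0.0, 0.6]
position: [0.4459, -0.1748, 0.159]
wrist_force: [-0.1, 0.2, 1.6]
```

```bash
for i in 1 2 3; do python3 -m jog '[{"gripper":0,"delta_pos":[0,0,0.1],"roll":0},{"gripper":0,"delta_pos":[0,0,0.2],"roll":0},{"gripper":0,"delta_pos":[0,0,0.2],"roll":0}]' | egrep 'posi|wrist'; done
```

```text
position: [0.4461, -0.1751, 0.1577]
wrist_force: [-3.6, -0.5, 9.4]
position: [0.446, -0.1753, 0.1558]
wrist_force: [-4.0, -0.7, 10.8]
position: [0.4459, -0.1754, 0.1538]
wrist_force: [-4.3, -0.3, 11.4]
```

```bash
for i in 1 2 3 4; do python3 -m jog '[{"gripper":0,"delta_pos":[0,0,0.1],"roll":0},{"gripper":0,"delta_pos":[0,0,0.2],"roll":0},{"gripper":0,"delta_pos":[0,0,0.2],"roll":0}]' | egrep 'posi|wrist'; done
```

```text
position: [0.4457, -0.1747, 0.1506]
wrist_force: [-0.5, 0.4, 1.2]
position: [0.4458, -0.1747, 0.1488]
wrist_force: [-0.3, 0.1, -0.3]
position: [0.4458, -0.1747, 0.1467]
wrist_force: [0.4, -0.2, 0.7]
position: [0.446, -0.1748, 0.1455]
wrist_force: [-2.4, -0.4, 7.4]
```

The force peaked at 11 N, dropped to zero at the snap, and came back at a stop 13 mm lower. I'll give it a firm final push, then retreat.

```bash
python3 -m jog '[{"gripper":0,"delta_pos":[0,0,0.1],"roll":0},{"gripper":0,"delta_pos":[0,0,0.2],"roll":0},{"gripper":0,"delta_pos":[0,0,0.2],"roll":0}]' | egrep 'posi|wrist'; python3 -m jog '[{"gripper":0,"delta_pos":[0,0,-0.5],"roll":0},{"gripper":0,"delta_pos":[0,0,-4],"roll":0},{"gripper":0,"delta_pos":[0,0,-9],"roll":0},{"gripper":0,"delta_pos":[0,0,-13],"roll":0},{"gripper":0,"delta_pos":[-8,0,-13],"roll":0},{"gripper":0,"delta_pos":[-8,0,-13],"roll":0},{"gripper":0,"delta_pos":[-8,0,-13],"roll":0}]'
python3 - <<'E'
from h import *
import pickle
S=camera_model('scene');W=camera_model('wrist')
s=camera('scene');w=camera('wrist');cv2.imwrite('pics/raw_s7.png',s[:,:,::-1]);cv2.imwrite('pics/raw_w7.png',w[:,:,::-1])
yaw=np.radians(8);n=np.array([np.cos(yaw),np.sin(yaw),0]);t=np.array([-n[1],n[0],0]);seat=np.array([.4306,-.1767,.0852])
# bracket bottom front corners & web end at scene, home vs hanging: rows of lowest grey pixel in column band
g=cv2.cvtColor(s,cv2.COLOR_RGB2HSV)
old=cv2.cvtColor(cv2.imread('pics/raw_s5.png'),cv2.COLOR_BGR2HSV)
for nm,h in(('hang',old),('now',g)):
    print(nm,[int(130+np.where(h[130:240,c,1]<60)[0].max()) for c in(338-105,340-105,345-105,350-105,355-105)])
for dz in(0,.0135):
    print(dz,[np.round(proj(S,seat+n*.13+t*k+[0,0,dz]),1) for k in(-.022,.022)])
E
```

```text
position: [0.4461, -0.1749, 0.1451]
wrist_force: [-9.7, 0.6, 27.5]
t: 19.7
position: [0.5258, -0.1628, 0.2724]
ee_rot: [0.0, -0.071, 0.997, 0.001]
wrist_force: [-0.1, 0.6, -0.7]
width: 0.002
grip_force: 0.0
hang [228, 229, 228, 228, 227]
now [228, 229, 234, 233, 233]
0 [array([234.1, 234.3]), array([256.8, 231.5])]
0.0135 [array([233.2, 228.5]), array([256.1, 225.8])]
```

The ledge's front edge in the scene image moved from row 228 (hanging) to 233. That matches home, which projects to 231.5–234. The robot is clear, so I'm handing in.

```bash
python3 -c "
from rig import job
print(job.hand_in())"
```

```text
the job is handed in; nothing more can be done
None
```

The job is handed in, with no verdict returned: the bracket hung on its claws, was let go, then snapped home at about 11 N; its final height matches home in the scene camera, but the jaws were judged shut from the force drop and firm stop, not seen.

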